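Tip a junction box onto its back and push it against the stop

TASK

The open light grey junction box has been left standing on its end on the dark mat. Without gripping or lifting it, push it over onto its back, so that its open side, now turned away from the rail, faces up, then push it along the mat until its end nearest the long aluminium stop rail rests square against the rail. Do not disturb the other things lying about.

Things in the scene. Friction and masses are not known exactly. Their poses are not given: they have to be found in the camera images.
- enclosure: Light grey plastic junction-box base, 130 mm long, 90 wide, 56 deep, walls 4 mm, one large side open, 0.3 kg. It starts standing on one end on a dark mat whose top is 8 mm above the table. Origin: centre of the end it stands on at the start. z: along its length, up at the start; x: across its width; y: out of the open side (rim at y = +28 mm, closed back at -28 mm, facing roughly to the rail).
- enclosure_centre (a point): Centre of the junction box's outer block, 65 mm along its z from its origin; same axes. On its back, y points up and the box is 56 mm high. Pushed near the top of the open side it tips about its bottom back edge and falls by itself once tilted past about 25 degrees, its upper end coming down towards the rail.
- enclosure_end (a point): Centre of the end of the junction box that is uppermost at the start and comes to lie nearest the rail: 130 mm along the box's z from its origin. Same axes as the box.
- rail: Straight aluminium stop rail fixed on the mat, to the robot's right of the box: 440 mm long (its x axis), 20 mm wide (y), 25 mm high (z). Origin: centre of its underside, on the mat, 8 mm above the table. y points to the box's side; the face the box is pushed against lies at y = +10 mm.
- can: Bystander on the mat beyond the rail: yellow-labelled spray can, 52 mm in diameter, 150 mm tall. Origin: centre of its underside.
- tape: Bystander beyond the rail: white roll of tape lying flat, 90 mm in diameter, 24 mm high. Origin: centre of its underside.
- relay: Bystander beyond the rail: small grey plug-in relay with a clear cap, 30 x 30 x 53 mm, standing. Origin: centre of its underside.
Things that resemble listed ones, but are neither listed nor needed, are in the scene too. Several things have the shape of the enclosure; the one meant has the colours described above.

How it is judged:
By the outcome, as a careful person would: the job done as asked, in the order asked, and still so for the second after the job is handed in, with the robot touching nothing.
It also fails if it takes over 51 s, if anything falls off the work surface, if the arm or the gripper's body presses on something with over 40 N, if the wrist force passes 120 N, or if a joint passes its speed limit or range.

ROBOT

A 7-joint arm with a two-finger parallel gripper is mounted at the origin on the work surface. World frame = base frame: x ahead of the robot, y to its left, z up, the work surface at z = 0. Lengths are in m, angles in rad, forces in N, time in s.
With the tool pointing down it reaches from about 0.425 to 0.925 m from the base axis. Payload 6.8 kg.
Tool frame: the origin (TCP) lies at the very end of the fingers, on their centre line; the grasp point (between the pads) lies 19 mm behind it (r.grip_point_offset is the distance from the TCP to the grasp point, in m); z points along the fingers, y is the line along which they close (so a half turn about z gives the same grasp; the last joint's range is limited). The gripper opens to 85 mm and grips with 20 to 120 N. Pads are 22 mm wide; open, the fingers measure 114 mm over their backs; the gripper's body (76 mm by 85 mm) begins 54 mm behind the grasp point. The pads swing forward as they close: fully open they stand 13 mm farther back than shut.
Start: joints at [1.186, 0.477, 0.022, 1.555, -0.011, 1.109, -0.083], TCP at [0.184, -0.649, 0.231] pointing down, gripper open.
Joint ranges: [-2.96, 2.96], [-0.34, 2.1], [-1.41, 1.46], [0.24, 2.44], [-1.37, 4.51], [0.17, 1.92], [-2.96, 2.96]. Speed limits (rad/s): [2.39, 2.39, 3.14, 3.14, 3.14, 3.14, 3.14].

INTERFACE

Orientations are given as a rotation vector (axis times angle).
In Python, from bench import status, eyes, r gives the robot as it stands.
- The arm moves only by the shell command python3 -m crank 'ROWS' [OPENING] [FORCE]. ROWS is JSON, a list of rows, each a list of 6 numbers: the shift along the tool's x, y, z normalised to -1 to 1, where 1 is 0.02 m, then the turn, a rotation vector about the tool's x, y, z normalised to -1 to 1, where 1 is 45 degrees. A call has 1 to 12 rows; each row shifts and turns the commanded pose from where the row before left it, along the tool's axes as they then stand; what a row does not reach is not made up. A row lasts 1/10 s, in which the tool goes at most 50 mm and 8.59 degrees, less where a joint would pass 70% of its speed; a pose out of reach is approached as far as the arm can. A call with a number of a shift or a turn outside -1 to 1 is refused whole. A call with a gripper value outside its range is refused whole. OPENING is the opening, from 0 (shut) to 1 (fully open), set as the call begins (- or left out, the last holds). The fingers move at their own pace and stop on an object; FORCE is the grip in N (left out, the last holds). Time passes only in rows, so rows that do not move let the fingers close. It gives the time, the measured TCP pose, the force, the opening and the grip force at its end, in the units of the state.
- status.get_obs(): the state, without advancing time (a new reading comes with each control period).
- eyes.grab_frame(name): name is "scene" or "top" or "wrist"; returns a dict with "image" (384x512x3 uint8, red, green, blue), "depth" (384x512 float32, m along the optical axis (not along the pixel's ray), 0 where there is no reading), "fovy" (degrees; the focal length in pixels is half the picture's height over the tangent of half this angle, whatever the lens; pixels are square), "cx", "cy" (the principal point, pixels), "world_to_cam" (4x4, takes a point from world to camera coordinates). Camera axes: x right, y up, looking along -z (the intrinsics and any distortion apply to the point x, -y, -z); pixel columns grow to the right and rows downward; lengths in m; the calibration is good to about 2 mm. The wrist camera is an equidistant fisheye: a pixel r from the principal point sees the ray r / f radians off the axis. A picture is of the moment at which its call begins.
- r.hand_in(): hands the job in; it is judged then, once.
The state is a dict: "clock": time; "joints": joint angles; "qvel": joint speeds; "tau": joint torques, N m; "tcp_pos": TCP position; "orientation": TCP orientation; "contact_force": force on the tool from outside, world axes, zero at the start; "moment": the same for the moment, N m; "grip_width": finger opening in m; "gripper_force": force on a finger pad.
Only numpy, scipy, OpenCV 4.12 (cv2) and the standard library are available. Lean on these libraries where they do the work, as an engineer would, in place of code of your own. Each camera call takes 0.05 s, during which the arm holds its last target. There are 200 camera calls.

## Working session

There is one attempt and no reset: what is moved stays moved. The work goes in short steps, Python scripts to look and compute and a shell command to move; the robot and the scene stay as the last step left them, time stands still between calls to the robot, and variables do not carry over. Pictures are saved under pics/ and viewed, at most 10 in all, crops included, and the job is handed in when it is done.

```bash
mkdir -p pics; ls; cat > h.py <<'E'
import sys; sys.path.insert(0,'.')
from bench import status, eyes, r
import numpy as np, cv2
from scipy.spatial.transform import Rotation as R
def cloud(f):
    d=f["depth"]; h,w=d.shape; F=h/2/np.tan(np.radians(f["fovy"])/2)
    u,v=np.meshgrid(np.arange(w),np.arange(h))
    c=np.stack([(u-f["cx"])/F*d,-(v-f["cy"])/F*d,-d,np.ones_like(d)],-1)
    p=c@np.linalg.inv(f["world_to_cam"]).T
    return p[...,:3]
E
python3 - <<'E'
from h import *
s=status.get_obs(); print(s["clock"],s["tcp_pos"],s["orientation"]); print(R.from_rotvec(s["orientation"]).as_matrix().round(3))
ims=[]
for n in("scene","top"):
    f=eyes.grab_frame(n); np.save(n+".npy",f,allow_pickle=True); cv2.imwrite(f"pics/{n}0.png",cv2.cvtColor(f["image"],cv2.COLOR_RGB2BGR)); print(n,f["fovy"],np.linalg.inv(f["world_to_cam"]).round(2))
E
```

```text
pics
0.0 [ 0.18432263 -0.64874219  0.23029706] [-3.10975622e+00 -4.33215417e-01  5.89518912e-04]
[[ 0.962  0.273 -0.001]
 [ 0.273 -0.962  0.002]
 [-0.    -0.002 -1.   ]]
scene 43.25334930135136 [[ 0.78 -0.38  0.5   1.12]
 [ 0.63  0.46 -0.63 -0.83]
 [ 0.01  0.8   0.59  0.88]
 [ 0.    0.    0.    1.  ]]
top 49.610815092810704 [[-0.01  0.99 -0.12  0.29]
 [-1.   -0.01 -0.01  0.  ]
 [-0.01  0.12  0.99  1.44]
 [ 0.    0.    0.    1.  ]]
```

View pics/scene0.png

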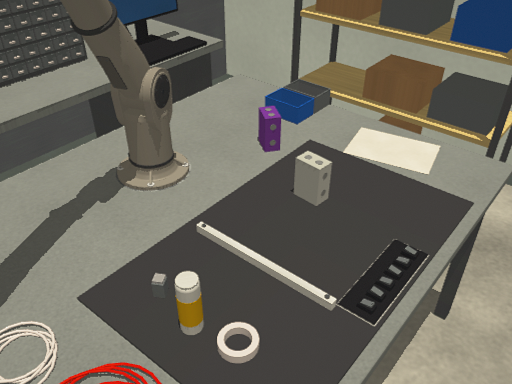

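View pics/top0.png

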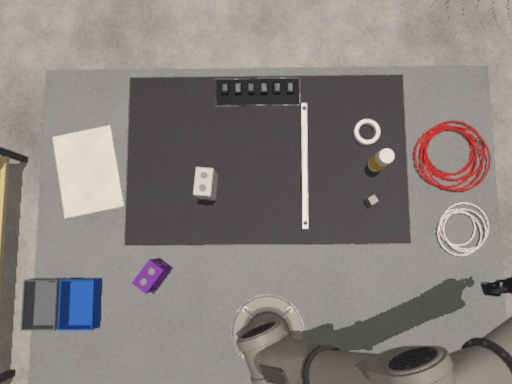

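The scene view shows the grey box standing at about (312,178), with the rail from (200,228) to (332,300). In the top view the box's top is at (205,182), the rail runs along column 305, and a tray lies at (258,92). The bystanders are to the right of the rail.

```bash
python3 - <<'E'
from h import *
for n in("top","scene"):
    f=np.load(n+".npy",allow_pickle=True).item(); P=cloud(f); im=f["image"].astype(int)
    X,Y,Z=P[...,0],P[...,1],P[...,2]
    def rect(m,l):
        m=cv2.morphologyEx(m.astype(np.uint8),cv2.MORPH_OPEN,np.ones((2,2)))
        q=P[m>0]
        if len(q)<5: print(n,l,len(q));return
        c,s,a=cv2.minAreaRect(q[:,:2].astype(np.float32)); print(n,l,len(q),np.round(c,4),np.round(s,4),round(a,2),'z',np.percentile(q[:,2],[5,50,95]).round(3))
    reg=(X>.35)&(X<.75)&(Y>.05)&(Y<.35)
    rect(reg&(Z>.125)&(Z<.15),'boxtop')
    rect(reg&(Z>.03)&(Z<.15),'boxall')
    bright=im.min(2)>120
    rect((X>.3)&(X<.85)&(Y>-.25)&(Y<-.05)&(Z>.02)&(Z<.045)&bright,'rail')
    rect((X>.72)&(X<.95)&(Y>-.15)&(Y<.2)&(Z>.012)&(Z<.1)&~bright,'tray')
    rect(((X>.35)&(X<.75)&(Y>.0)&(Y<.35)&(Z<.02)&(Z>0)&(im.max(2)<70)),'mat')
E
```

```text
top boxtop 517 [0.3962 0.136 ] [0.3258 0.0991] 35.78 z [0.113 0.137 0.142]
top boxall 673 [0.3948 0.1385] [0.3254 0.1078] 35.27 z [0.019 0.136 0.142]
top rail 754 [ 0.5587 -0.1084] [0.1334 0.5586] 81.12 z [0.006 0.032 0.038]
top tray 701 [ 0.6122 -0.0402] [0.5823 0.2742] 17.93 z [0.007 0.016 0.033]
top mat 94 [0.3774 0.1137] [0.2797 0.0373] 60.9 z [0.003 0.008 0.014]
scene boxtop 447 [ 0.7306 -0.2377] [0.1057 1.408 ] 28.75 z [0.123 0.137 0.14 ]
scene boxall 1391 [ 0.7305 -0.2377] [0.106 1.408] 28.75 z [0.031 0.097 0.139]
scene rail 949 [ 0.829  -0.3664] [0.307  1.0449] 48.13 z [0.029 0.032 0.035]
scene tray 1420 [ 0.8831 -0.3479] [0.2082 1.0489] 14.54 z [0.01  0.023 0.032]
scene mat 8582 [ 0.6926 -0.2746] [0.4798 1.3102] 17.2 z [0.004 0.008 0.011]
```

```bash
cat >> h.py <<'E'
def cast(f,uv,z):
    F=f["image"].shape[0]/2/np.tan(np.radians(f["fovy"])/2); uv=np.asarray(uv,float).reshape(-1,2)
    M=np.linalg.inv(f["world_to_cam"]); d=np.c_[(uv[:,0]-f["cx"])/F,-(uv[:,1]-f["cy"])/F,-np.ones(len(uv))]@M[:3,:3].T
    return M[:3,3]+d*((z-M[2,3])/d[:,2])[:,None]
def comp(m,uv):
    m=m.astype(np.uint8); n,l,st,c=cv2.connectedComponentsWithStats(m); k=l==l[uv[1],uv[0]]
    return k
def rect(f,k,z):
    v,u=np.nonzero(k); 
    q=cast(f,np.r_[np.c_[u-.5,v-.5],np.c_[u+.5,v+.5],np.c_[u+.5,v-.5],np.c_[u-.5,v+.5]],z)[:,:2]
    c,s,a=cv2.minAreaRect(q.astype(np.float32)); return np.round(c,4),np.round(s,4),round(a,2)
E
python3 - <<'E'
from h import *
f=np.load("top.npy",allow_pickle=True).item(); P=cloud(f); im=f["image"].astype(int)
b=im.min(2)>110
k=comp(b,(305,160)); print('rail',k.sum(),rect(f,k,.033), np.median(P[k],0))
q=P[k]; q=q[abs(q[:,2]-.033)<.005]; print(np.polyfit(q[:,0],q[:,1],1), q.min(0),q.max(0))
k=comp(b,(204,182-10)); print('box',k.sum(),rect(f,k,.138),np.median(P[k],0))
k2=k&(abs(P[...,2]-.138)<.006); print('boxtop',k2.sum(),rect(f,k2,.138))
big=cv2.resize(f["image"][150:220,170:240],None,fx=7,fy=7,interpolation=0)
g=np.load("scene.npy",allow_pickle=True).item()
big2=cv2.resize(g["image"][140:215,280:345],None,fx=6.53,fy=6.53,interpolation=0)[:490,:]
cv2.imwrite("pics/crop.png",cv2.cvtColor(np.hstack([big[:489],big2[:489]])[:,:800],cv2.COLOR_RGB2BGR))
E
```

```text
rail 901 (array([ 0.5763, -0.1286]), array([0.0314, 0.4783]), 89.66) [ 0.56146191 -0.13052052  0.03178089]
[-0.00624242 -0.12540553] [ 0.34205251 -0.1405901   0.0280463 ] [ 0.78189483 -0.11877214  0.03797764]
box 559 (array([0.489 , 0.2012]), array([0.0641, 0.0969]), 84.71) [0.48923476 0.20103297 0.13742629]
boxtop 491 (array([0.4901, 0.2023]), array([0.061 , 0.0942]), 84.71)
```

View pics/crop.png

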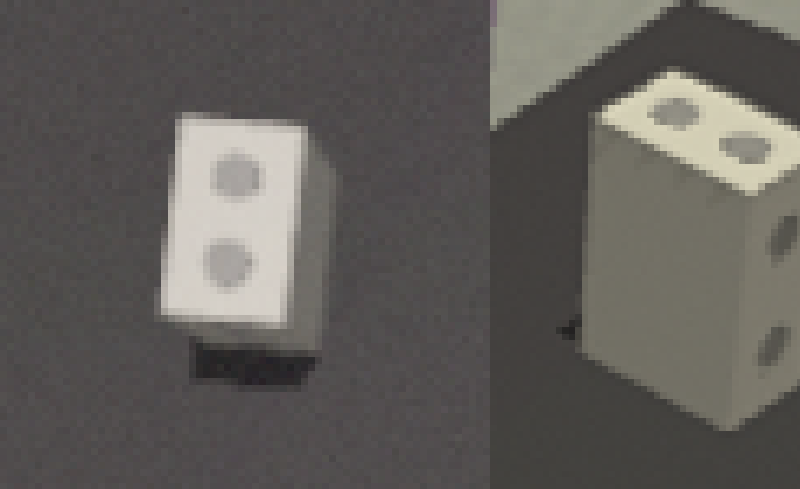

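The box centre is about (0.490, 0.202), with its rim normal 84.7° from x. Its top measures 61x94 mm at z 0.138, which fits the given sizes. The rail face is at y≈-0.119, tilted -0.36°. Next I swing the arm over to the open side.

```bash
python3 -m crank '[[1,-1,0,0,0,0],[1,-1,0,0,0,0],[1,-1,0,0,0,0],[1,-1,0,0,0,0],[1,-1,0,0,0,0],[1,-1,0,0,0,0],[1,-1,0,0,0,0],[1,-1,0,0,0,0],[1,-1,0,0,0,0],[1,-1,0,0,0,0],[1,-1,0,0,0,0],[1,-1,0,0,0,0]]' 0.5
python3 -m crank '[[1,-1,0,0,0,-0.06],[1,-1,0,0,0,-0.06],[1,-1,0,0,0,-0.06],[1,-0.8,0,0,0,-0.06],[1,-0.8,0,0,0,-0.06],[1,-0.8,0,0,0,-0.06],[1,-0.6,0,0,0,-0.06],[1,-0.6,0,0,0,-0.06],[1,-0.6,0,0,0,-0.06],[1,-0.6,0,0,0,-0.06],[1,-0.6,0,0,0,-0.06],[1,-0.6,0,0,0,-0.06]]'
```

```text
clock: 1.3
tcp_pos: [0.3499, -0.3516, 0.2311]
orientation: [-3.111, -0.433, 0.001]
contact_force: [-0.2, 0.2, 0.5]
grip_width: 0.0427
gripper_force: 0.0
clock: 2.5
tcp_pos: [0.4683, -0.0744, 0.2313]
orientation: [2.865, 1.29, 0.0]
contact_force: [-0.4, -0.6, -0.3]
grip_width: 0.0424
gripper_force: 0.0
```

```bash
python3 -m crank '[[1,-0.6,0,0,0,-0.067],[1,-0.6,0,0,0,-0.067],[1,-0.5,0,0,0,-0.067],[1,-0.5,0,0,0,-0.067],[1,-0.4,0,0,0,-0.067],[1,-0.4,0,0,0,-0.067],[1,-0.3,0,0,0,-0.067],[1,-0.2,0,0,0,-0.067],[1,-0.2,0,0,0,-0.067],[1,-0.1,0,0,0,-0.067],[1,-0.1,0,0,0,-0.067],[1,-0.1,0,0,0,-0.067]]'
python3 -m crank '[[1,0,0,0,0,0],[1,0,0,0,0,0],[1,0,0,0,0,0],[1,0,0,0,0,0],[1,0,0,0,0,0],[1,0,0,0,0,0],[0,0,0,0,0,0]]'
```

```text
clock: 3.7
tcp_pos: [0.5005, 0.1795, 0.2313]
orientation: [-2.322, -2.116, -0.0]
contact_force: [-0.4, 0.1, 0.7]
grip_width: 0.0427
gripper_force: 0.0
clock: 4.4
tcp_pos: [0.511, 0.3014, 0.2313]
orientation: [-2.319, -2.116, -0.002]
contact_force: [0.1, 0.1, -0.0]
grip_width: 0.0431
gripper_force: 0.0
```

```bash
python3 -m crank '[[0,-0.6,1,0,0,0],[0,0,1,0,0,0],[0,0,1,0,0,0],[0,0,1,0,0,0],[0,0,1,0,0,0],[0,0,0.8,0,0,0],[-1,0,0,0,0,0],[-0.5,0,0,0,0,0],[0,0,0,0,0,0]]'
python3 - <<'E'
from h import *
f=eyes.grab_frame("scene"); cv2.imwrite("pics/s1.png",cv2.resize(cv2.cvtColor(f["image"],cv2.COLOR_RGB2BGR)[100:240,230:400],None,fx=4,fy=4))
E
```

```text
clock: 5.3
tcp_pos: [0.4976, 0.2667, 0.1153]
orientation: [2.328, 2.108, -0.001]
contact_force: [0.7, 0.4, 0.2]
grip_width: 0.0426
gripper_force: 0.0
```

View pics/s1.png

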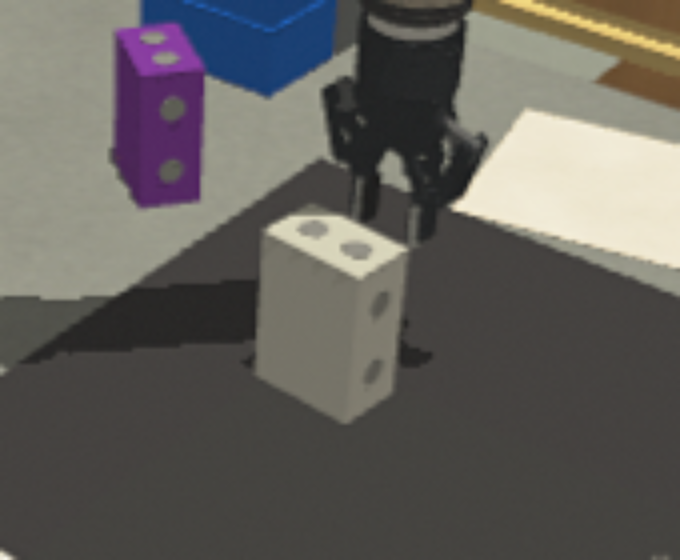

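The fingers stand behind the open side near the top; the purple box is a lookalike. I push slowly.

```bash
python3 -m crank '[[-0.5,0,0,0,0,0],[-0.5,0,0,0,0,0],[-0.3,0,0,0,0,0],[-0.3,0,0,0,0,0],[-0.3,0,0,0,0,0],[-0.3,0,0,0,0,0]]'
python3 -m crank '[[-0.3,0,0,0,0,0],[-0.3,0,0,0,0,0],[-0.3,0,0,0,0,0],[-0.3,0,0,0,0,0],[-0.3,0,0,0,0,0],[-0.3,0,0,0,0,0]]'
python3 - <<'E'
from h import *
f=eyes.grab_frame("scene"); cv2.imwrite("pics/s2.png",cv2.resize(cv2.cvtColor(f["image"],cv2.COLOR_RGB2BGR)[100:240,230:400],None,fx=4,fy=4))
E
```

```text
clock: 5.95
tcp_pos: [0.4928, 0.2245, 0.1154]
orientation: [-2.327, -2.111, -0.001]
contact_force: [-0.1, 0.2, 0.0]
grip_width: 0.0425
gripper_force: 0.2
clock: 6.55
tcp_pos: [0.4892, 0.1884, 0.1153]
orientation: [2.327, 2.111, -0.0]
contact_force: [-0.2, 0.6, -0.1]
grip_width: 0.0426
gripper_force: 0.0
```

View pics/s2.png

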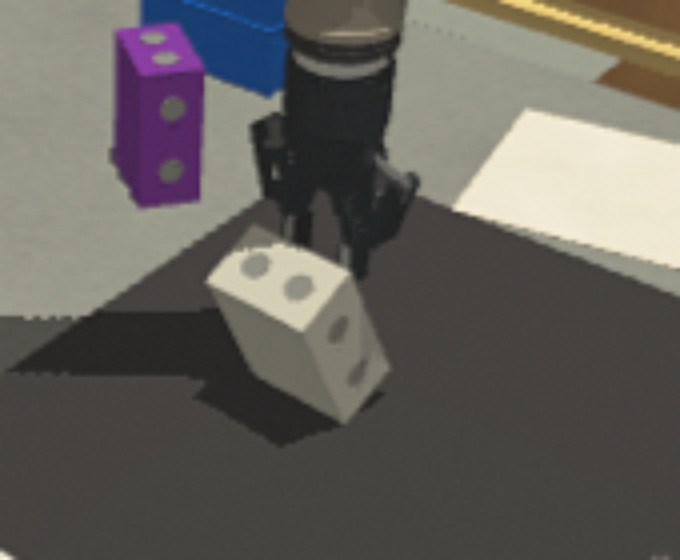

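The box is tipping about its back edge, at roughly 25°, and hasn't slid. I push a little more, then stop and let it fall.

```bash
python3 -m crank '[[-0.3,0,0,0,0,0],[-0.3,0,0,0,0,0],[-0.3,0,0,0,0,0],[0,0,0,0,0,0],[0,0,0,0,0,0],[0,0,0,0,0,0],[0.5,0,-0.5,0,0,0],[1,0,-1,0,0,0],[1,0,0,0,0,0],[1,0,0,0,0,0],[1,0,0,0,0,0],[0,0,0,0,0,0]]'
python3 - <<'E'
from h import *
for n in("scene","top"):
    f=eyes.grab_frame(n); np.save(n+"1.npy",f,allow_pickle=True)
    P=cloud(f); b=f["image"].astype(int).min(2)>90
    X,Y,Z=[P[...,i] for i in range(3)]
    m=b&(X>.35)&(X<.65)&(Y>-.05)&(Y<.3)&(Z>.01)&(Z<.08)
    k=m&(Z>.055)&(Z<.072)&(Y<.22); print(n,k.sum(),rect(f,k,.064),P[m][:,2].max())
    if n=="top": t=cv2.resize(f["image"][110:250,130:330],None,fx=2,fy=2)
    else: s=f["image"][80:360,150:390]
cv2.imwrite("pics/s3.png",cv2.cvtColor(np.hstack([t,s]),cv2.COLOR_RGB2BGR))
E
```

```text
clock: 7.8
tcp_pos: [0.496, 0.2654, 0.1466]
orientation: [-2.32, -2.115, -0.005]
contact_force: [-0.5, 0.1, 0.4]
grip_width: 0.0424
gripper_force: 0.0
scene 363 (array([0.4838, 0.1   ]), array([0.1442, 0.1053]), 85.06) 0.06769359887808568
top 108 (array([0.4889, 0.1081]), array([0.1326, 0.0797]), 84.63) 0.06990878527528088
```

View pics/s3.png

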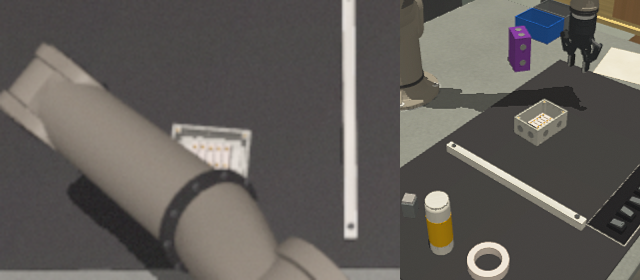

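It landed on its back, open side up, with its centre near (0.483, 0.106) and its pushed end at y≈0.174. I turn the tool square to the rail, lower it behind the box and push.

```bash
python3 -m crank '[[0,-0.6,1,0,0,-0.107],[0,0,1,0,0,0],[0,0,1,0,0,0],[0,0,1,0,0,0],[0,0,1,0,0,0],[0,0,0.8,0,0,0],[-1,0,0,0,0,0],[-1,0,0,0,0,0],[-1,0,0,0,0,0],[0,0,0,0,0,0]]' 0.65
python3 -m crank '[[-0.5,0,0,0,0,0],[-0.4,0,0,0,0,0],[-0.4,0,0,0,0,0],[-0.4,0,0,0,0,0],[-0.4,0,0,0,0,0],[-0.4,0,0,0,0,0],[-0.4,0,0,0,0,0],[-0.4,0,0,0,0,0]]'
```

```text
clock: 8.9
tcp_pos: [0.4838, 0.1977, 0.0289]
orientation: [2.24, 2.201, -0.005]
contact_force: [0.8, 0.1, 0.4]
grip_width: 0.0555
gripper_force: 0.0
clock: 9.7
tcp_pos: [0.483, 0.1356, 0.0295]
orientation: [2.236, 2.207, 0.001]
contact_force: [0.4, 3.4, 1.7]
grip_width: 0.0559
gripper_force: 1.6
```

```bash
python3 -m crank '[[-0.4,0,0,0,0,-0.008],[-0.4,0,0,0,0,0],[-0.4,0,0,0,0,0],[-0.4,0,0,0,0,0],[-0.4,0,0,0,0,0],[-0.4,0,0,0,0,0],[-0.4,0,0,0,0,0],[-0.4,0,0,0,0,0],[-0.4,0,0,0,0,0],[-0.4,0,0,0,0,0],[-0.3,0,0,0,0,0]]'
python3 - <<'E'
from h import *
for n in("scene",):
    f=eyes.grab_frame(n)
    cv2.imwrite("pics/s4.png",cv2.resize(cv2.cvtColor(f["image"],cv2.COLOR_RGB2BGR)[130:320,170:390],None,fx=3,fy=3))
    P=cloud(f); b=f["image"].astype(int).min(2)>90
    X,Y,Z=[P[...,i] for i in range(3)]
    k=b&(X>.38)&(X<.62)&(Y>-.13)&(Y<.1)&(Z>.055)&(Z<.072); print(n,k.sum(),rect(f,k,.064))
E
```

```text
clock: 10.8
tcp_pos: [0.4819, 0.0488, 0.0292]
orientation: [2.23, 2.213, -0.001]
contact_force: [0.1, 2.7, 1.7]
grip_width: 0.0554
gripper_force: 1.6
scene 407 (array([ 0.4868, -0.0304]), array([0.1508, 0.1016]), 89.89)
```

View pics/s4.png

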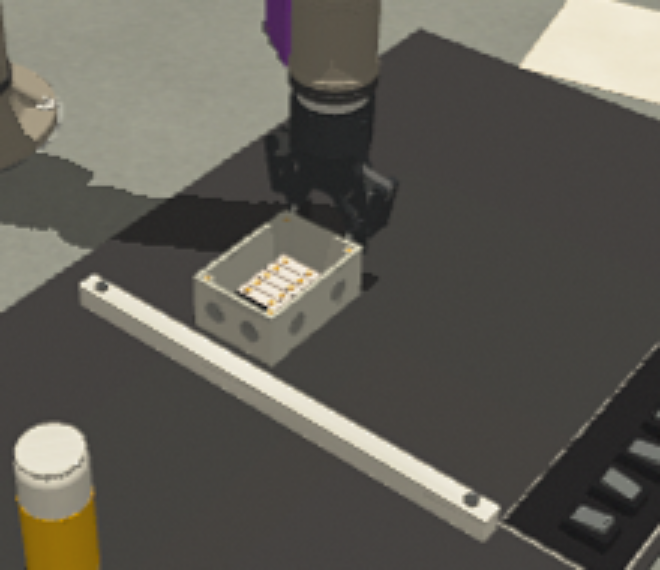

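The box is square to the fingers and about 25 mm from the rail. I close in gently and watch the force.

```bash
python3 -m crank '[[-0.3,0,0,0,0,0],[-0.3,0,0,0,0,0],[-0.2,0,0,0,0,0],[-0.2,0,0,0,0,0]]'; python3 -m crank '[[-0.1,0,0,0,0,0],[-0.1,0,0,0,0,0],[0,0,0,0,0,0]]'; python3 -m crank '[[-0.1,0,0,0,0,0],[-0.1,0,0,0,0,0],[0,0,0,0,0,0]]'
```

```text
clock: 11.25
tcp_pos: [0.4816, 0.0292, 0.0291]
orientation: [-2.229, -2.214, 0.001]
contact_force: [0.2, 1.8, -0.7]
grip_width: 0.0556
gripper_force: 0.8
clock: 11.55
tcp_pos: [0.4817, 0.0252, 0.0292]
orientation: [2.229, 2.213, -0.001]
contact_force: [0.3, 0.5, 0.3]
grip_width: 0.0558
gripper_force: 0.0
clock: 11.85
tcp_pos: [0.4819, 0.0215, 0.0293]
orientation: [2.229, 2.214, -0.0]
contact_force: [0.4, 0.0, -0.3]
grip_width: 0.0556
gripper_force: 0.1
```

```bash
for i in 1 ; do python3 -m crank '[[-0.1,0,0,0,0,0],[-0.1,0,0,0,0,0]]'; done;  python3 -m crank '[[-0.1,0,0,0,0,0],[0,0,0,0,0,0]]';  python3 -m crank '[[-0.1,0,0,0,0,0],[0,0,0,0,0,0]]'
```

```text
clock: 12.05
tcp_pos: [0.4822, 0.0205, 0.0296]
orientation: [-2.227, -2.214, -0.006]
contact_force: [-1.6, 12.6, 0.8]
grip_width: 0.0556
gripper_force: 6.2
clock: 12.25
tcp_pos: [0.4822, 0.0205, 0.0298]
orientation: [-2.224, -2.214, -0.009]
contact_force: [-1.7, 14.1, 0.3]
grip_width: 0.0557
gripper_force: 6.6
clock: 12.45
tcp_pos: [0.4821, 0.0205, 0.0299]
orientation: [-2.222, -2.214, -0.012]
contact_force: [-1.8, 18.3, 3.1]
grip_width: 0.0555
gripper_force: 9.2
```

The box is firmly seated on the rail at 18 N. I back off and check.

```bash
python3 -m crank '[[0.2,0,0,0,0,0],[0.3,0,0,0,0,0],[0.5,0,0,0,0,0],[1,0,0,0,0,0],[1,0,0,0,0,0],[1,0,-0.5,0,0,0],[1,0,-1,0,0,0],[1,0,-1,0,0,0],[1,0,-1,0,0,0],[1,0,-1,0,0,0],[1,0,-1,0,0,0],[0,0,0,0,0,0]]'
python3 - <<'E'
from h import *
f=eyes.grab_frame("scene")
a=cv2.resize(f["image"][150:320,190:390],None,fx=4,fy=3.5)
cv2.imwrite("pics/s5.png",cv2.cvtColor(a,cv2.COLOR_RGB2BGR))
P=cloud(f); b=f["image"].astype(int).min(2)>90
X,Y,Z=[P[...,i] for i in range(3)]
k=b&(X>.38)&(X<.62)&(Y>-.16)&(Y<.1)&(Z>.057)&(Z<.072); print(k.sum(),rect(f,k,.064))
E
```

```text
clock: 13.65
tcp_pos: [0.4842, 0.1986, 0.1428]
orientation: [2.223, 2.218, 0.011]
contact_force: [0.9, 0.6, -0.8]
grip_width: 0.0554
gripper_force: 0.0
372 (array([ 0.4864, -0.0609]), array([0.1407, 0.1007]), 89.65)
```

View pics/s5.png

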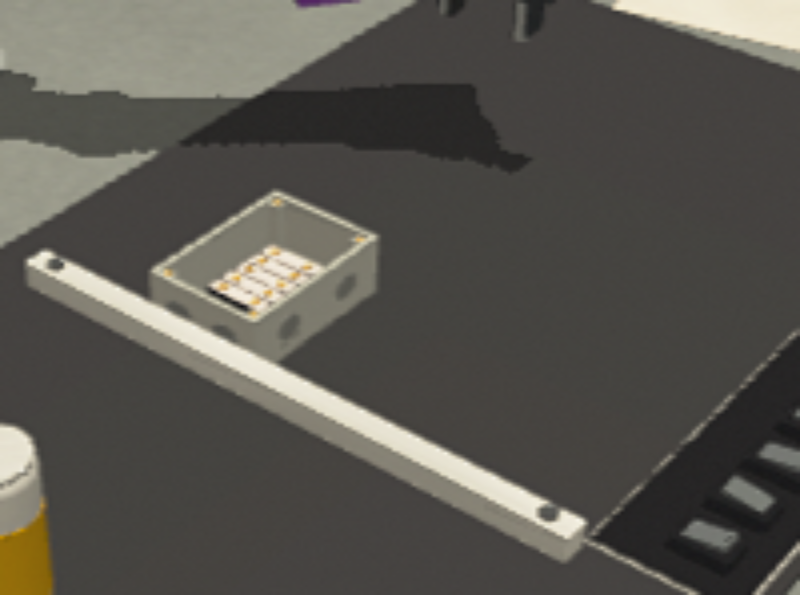

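The box lies on its back, flush with the rail and square to it (89.65° against the rail's 89.64°). The robot is clear.

```bash
python3 -c "
from bench import r
print(r.hand_in())"
```

```text
the job is handed in; nothing more can be done
None
```

I pushed the junction box over onto its back with its open side up, then pushed it square against the stop rail; nothing else was touched, and the job was handed in at about 14 s of the 51 s allowed.

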